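Strap the mandrel into the sloping cradle

ROBOT

A 6-joint arm with a two-finger parallel gripper is mounted at the origin on the work surface. World frame = base frame: x ahead of the robot, y to its left, z up, the work surface at z = 0. Lengths are in m, angles in rad, forces in N, time in s.
With the tool pointing down it reaches from about 0.25 to 0.725 m from the base axis. Payload 4 kg.
Tool frame: the origin (TCP) lies midway between the tips of the shut fingers; the grasp point (between the pads) lies 19 mm behind it; z points along the fingers, y is the line along which they close (so a half turn about z gives the same grasp; the last joint's range is limited). The gripper opens to 85 mm and grips with 20 to 120 N. Pads are 22 mm wide; open, the fingers measure 114 mm over their backs; the gripper's body (76 mm by 85 mm) begins 54 mm behind the grasp point. The pads swing forward as they close: fully open they stand 13 mm farther back than shut.
Start: joints at [-1.271, 0.241, 0.005, 1.335, 0, 1.571], TCP at [0.148, -0.478, 0.231] pointing down, gripper open.
Joint ranges: [-2.72, 2.72], [-1.05, 1.87], [-1.09, 1.28], [-1.99, 2.15], [-1.42, 1.44], [-3.14, 3.14]. Speed limits (rad/s): [2.79, 2.79, 3.14, 3.14, 3.14, 3.14].

INTERFACE

Orientations are given as a unit quaternion [x, y, z, w].
In Python, from workcell import monitor, vision, job gives the robot as it stands.
- The arm moves only by the tool move_arm, never from a script. Its argument "moves" is a list that holds one entry, the list of rows, each a list of 5 numbers: the shift along the world's x, y, z in m, then the turn about the world's z in degrees, then the opening in per cent of the stroke, from 0 (shut) to 100 (fully open). In form: [[[x, y, z, turn, gripper], ...]]. A call has 1 to 5 rows; each row is the pose to reach, as a shift and turn from the pose commanded when the call began; what a row does not reach only later rows make up. A row lasts 1/8 s, in which the tool goes at most 62.5 mm and 10.7 degrees, less where a joint would pass 70% of its speed; a pose out of reach is approached as far as the arm can. A call with a gripper value outside its range is refused whole. The fingers move at their own pace and stop on an object; the grip force is fixed at half the most. Time passes only in rows, so rows that repeat a pose let the fingers close. It gives the time, the measured TCP pose, the force, the opening and the grip force at its end, in the units of the state.
- monitor.get_obs(): the state, without advancing time (a new reading comes with each control period).
- vision.camera(name): name is "side" or "top" or "wrist"; returns a dict with "color" (480x640x3 uint8, red, green, blue), "camera_matrix" (3x3 intrinsics, pixels), "eye" and "attitude" of the camera in the world; the wrist camera has in their place "hand_eye" (4x4, takes a point from camera to tool coordinates, whose origin is the TCP and whose axes are the flange's). Camera axes: x right, y up, looking along -z (the intrinsics and any distortion apply to the point x, -y, -z); pixel columns grow to the right and rows downward; lengths in m; the calibration is good to about 2 mm. The wrist camera is an equidistant fisheye: a pixel r from the principal point sees the ray r / f radians off the axis. A picture is of the moment at which its call begins: read the wrist's pose just before it. There is no depth.
- job.job_done(): hands the job in; it is judged then, once.
The state is a dict: "clock": time; "joint_pos": joint angles; "joint_vel": joint speeds; "tau": joint torques, N m; "eef_pos": TCP position; "tool_rot": TCP orientation; "ft_force": force on the tool from outside, world axes, zero at the start; "ft_torque": the same for the moment, N m; "grip_width": finger opening in m; "grasp_force": force on a finger pad.
Only numpy, scipy, OpenCV 4.12 (cv2) and the standard library are available. Lean on these libraries where they do the work, as an engineer would, in place of code of your own. Each camera call takes 0.05 s, during which the arm holds its last target. There are 200 camera calls.

TASK

Take the steel mandrel from its wooden rest and lay it, without dropping it, in the two V saddles of the sloping cradle, its lower end down by the end stop. Let go of it, then press both hinged straps down over it until each one clicks shut under its catch and stays shut by itself. Leave the other things on the bench where they are.

Things in the scene. Friction and masses are not known exactly. Their poses are not given: they have to be found in the camera images.
- mandrel: plain round steel bar, 200 mm long, 18 mm diameter, about 0.4 kg. Origin at its middle, on its axis; x along the bar (both ends alike; y and z turn with the bar as it rolls). At the start it lies level in the wooden rest, its axis 55 mm above the table
- rest: wooden rest fixed to the bench: base plank 150 x 60 x 12 mm with two V-notched blocks 20 mm thick, centred 55 mm either side of the middle along x, tops 63 mm high; between them the bar is free to grasp. Origin: centre of its underside; x along the bar
- deck: sloping aluminium deck of the cradle, fixed on a grey wedge stand, 230 mm along x, 155 mm along y (-90 to +65 mm). Tilted 30 degrees: x points up the slope (roughly to the robot), y level (roughly to the robot's right), z square out of the deck, leaning away from the robot. Origin: on its top face, 78 mm above the table. Deck coordinates below are in this frame. From x = -55 to 55 mm it is bare
- saddle_upper (a point): deck (70, 0, 45) mm: where the bar's axis lies when seated in the upper V saddle. Each saddle is dark steel, 26 mm wide along the bar; its V opens 40 mm wide at the top, z = 53 mm
- saddle_lower (a point): deck (-70, 0, 45) mm: the same in the lower V saddle
- end_stop (a point): deck (-104, 0, 45) mm: on the face of the end stop, a plate 44 mm wide and 60 mm high at the foot of the slope. A bar centred on the deck clears it by 4 mm; let go, the bar may slide down to it
- post_upper (a point): deck (70, -68, 66) mm: on the upper catch post, 30 mm wide, from y = -68 to -80 mm, 74 mm high above the deck. A sprung steel catch nose sticks out of it to y = -53 mm, at z = 62 to 70 mm, over the end of the shut strap
- post_lower (a point): deck (-70, -68, 66) mm: the same on the lower catch post
- strap_upper (a joint): angle of the upper (x = +70 mm) strap, rad: 0 = shut flat across the saddle, 1.65 = fully open (its start), standing just past square to the deck. A light spring (0.07 N m open, 0.15 shut) throws it back open unless its end has snapped under the catch, which resists from about 0.12, lets it past at about 0.05, then pulls it to 0; that takes 10 to 15 N near the free end
- strap_lower (a joint): angle of the lower (x = -70 mm) strap, rad: 0 = shut flat across the saddle, 1.65 = fully open (its start), standing just past square to the deck. A light spring (0.07 N m open, 0.15 shut) throws it back open unless its end has snapped under the catch, which resists from about 0.12, lets it past at about 0.05, then pulls it to 0; that takes 10 to 15 N near the free end
- strap_upper_hinge (a point): point on the upper strap's hinge axis at its middle: deck frame (70, 45, 61) mm. Each strap is a flat steel bar 28 mm wide, 6 mm thick, reaching 101 mm from the hinge axis, mid-thickness on the axis; shut, it runs to the deck's -y side and its top face is at z = 64 mm
- strap_lower_hinge (a point): the same for the lower strap: deck frame (-70, 45, 61) mm
- strap_upper_end (a point): on the upper strap's outer face (the top face when shut), in the middle of its width, 95 mm from the hinge axis
- strap_lower_end (a point): the same on the lower strap
- tumbler: clear glass tumbler, 64 mm across, 85 mm high; origin: centre of its underside (bystander)
- block: squat round turned block of dark wood, 60 mm across, 60 mm high; origin: centre of its underside (bystander)
- mug: blue ceramic mug, 80 mm across, 90 mm high; origin: centre of its underside (bystander)
- jar: amber glass jar with steel cap, 70 mm across, 100 mm high; origin: centre of its underside (bystander)
- jacks: dark steel jacks (two-legged tongs) lying flat, 190 mm long, 12 mm high; origin at the joined end, legs along its +x (bystander)
- spanner: steel spanner lying flat near the far edge; origin: underside, x along it (bystander)
Not all that is in view belongs to the job. There is more than one size of the mandrel; the job needs the smaller.

How it is judged:
By the outcome, as a careful person would: the job done as asked, in the order asked, and still so for the second after the job is handed in, with the robot touching nothing.
It also fails if it takes over 66 s, if anything falls off the work surface, if the arm or the gripper's body presses on something with over 40 N, if the wrist force passes 120 N, or if a joint passes its speed limit or range.

## Working session

There is one attempt and no reset: what is moved stays moved. The work goes in short steps, Python scripts to look and compute and a tool call to move; the robot and the scene stay as the last step left them, time stands still between calls to the robot, and variables do not carry over. Pictures are saved under pics/ and viewed, at most 10 in all, crops included, and the job is handed in when it is done.

Besides the shell and the picture viewer there is one more tool, called after ">>>" as name(argument=value, ...), one argument or row to a line, values as JSON. move_arm: Moves the arm, as the interface text tells. Its arguments: {"type":"object","properties":{"moves":{"type":"array","items":{"type":"array","items":{"type":"array","items":{"type":"number"}}}}},"required":["moves"]}

```bash
ls; mkdir -p pics
python3 - <<'E'
from workcell import monitor, vision
import cv2
o=monitor.get_obs(); print({k:o[k] for k in('clock','eef_pos','tool_rot','grip_width')})
for n in('side','top'):
    c=vision.camera(n); cv2.imwrite(f'pics/{n}0.png',c['color'][:,:,::-1]); print(n,c['camera_matrix'],c['eye'],c['attitude'],[k for k in c])
E
```

```text
pics
{'clock': 0.0, 'eef_pos': array([ 0.14748397, -0.47708508,  0.23041129]), 'tool_rot': array([ 9.88782764e-01,  1.49357123e-01, -1.57985672e-04, -1.03462517e-03]), 'grip_width': 0.08551972183186152}
side [[574.23008896   0.         325.26794101]
 [  0.         574.23008896 240.64842217]
 [  0.           0.           1.        ]] [ 0.38707736 -1.00670931  0.85552629] [ 0.44156116 -0.04185672 -0.06702498  0.8937446 ] ['color', 'camera_matrix', 'eye', 'attitude']
top [[448.7685682    0.         314.72659265]
 [  0.         448.7685682  240.8408442 ]
 [  0.           0.           1.        ]] [ 0.32779896 -0.07404771  1.22723604] [ 0.07606193 -0.06204534 -0.69749557  0.70983441] ['color', 'camera_matrix', 'eye', 'attitude']
```

View pics/top0.png

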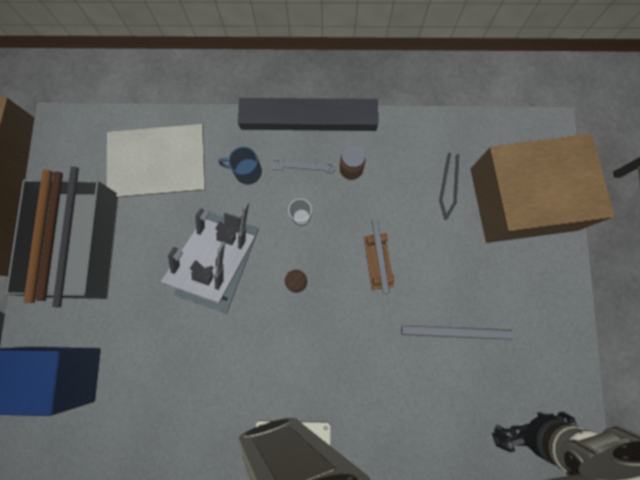

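View pics/side0.png

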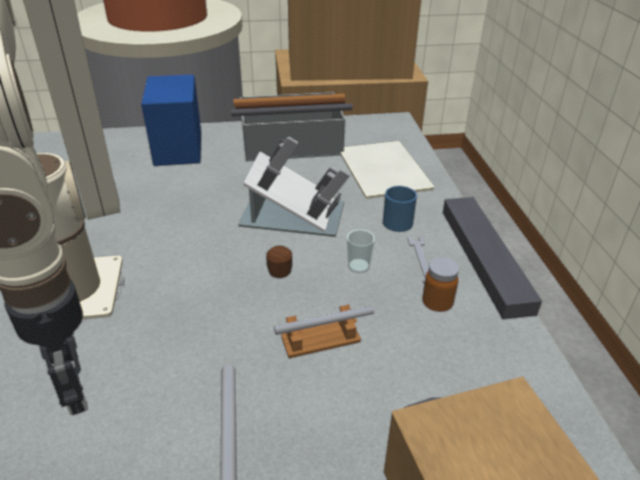

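The top view shows the cradle near (210,255), with straps at (243,227) and (219,268). Candidate bars:
- Grey bar in the wooden rest, (376,220)–(386,292), about 190 mm.
- Loose grey bar on the table, (402,330)–(512,334), about 290 mm.
- Bars in the bin at about (50,235).

The bar in the wooden rest fits: it's the smaller one and it's lying in the rest. I'll confirm that in an enlarged crop.

```bash
cat > h.py <<'E'
import numpy as np, cv2
from scipy.spatial.transform import Rotation as R
from workcell import monitor, vision
class Cam:
    def __init__(s,name):
        if name=='wrist':
            o=monitor.get_obs(); c=vision.camera(name)
            T=np.eye(4); T[:3,:3]=R.from_quat(o['tool_rot']).as_matrix(); T[:3,3]=o['eef_pos']
            T=T@np.array(c['hand_eye']); s.Rm=T[:3,:3]; s.eye=T[:3,3]; s.fish=True
        else:
            c=vision.camera(name); s.Rm=R.from_quat(c['attitude']).as_matrix(); s.eye=np.array(c['eye']); s.fish=False
        s.K=np.array(c['camera_matrix']); s.img=c['color'][:,:,::-1].copy()
    def save(s,f): np.savez(f,Rm=s.Rm,eye=s.eye,K=s.K,img=s.img,fish=s.fish)
    @classmethod
    def load(c,f):
        s=c.__new__(c); s.__dict__.update(dict(np.load(f))); s.fish=bool(s.fish); return s
    def ray(s,uv):
        u=np.atleast_2d(uv); p=np.c_[(u[:,0]-s.K[0,2])/s.K[0,0],(u[:,1]-s.K[1,2])/s.K[1,1]]
        if s.fish:
            r=np.linalg.norm(p,axis=1)+1e-12; d=np.c_[p*(np.sin(r)/r)[:,None],np.cos(r)]
        else: d=np.c_[p,np.ones(len(p))]
        return (d*[1,-1,-1])@s.Rm.T
    def at_z(s,uv,z):
        d=s.ray(uv); return s.eye+d*((z-s.eye[2])/d[:,2])[:,None]
    def proj(s,P):
        q=(np.atleast_2d(P)-s.eye)@s.Rm*[1,-1,-1]
        if s.fish:
            n=np.linalg.norm(q[:,:2],axis=1)+1e-12; p=q[:,:2]*(np.arctan2(n,q[:,2])/n)[:,None]
        else: p=q[:,:2]/q[:,2:]
        return np.c_[p[:,0]*s.K[0,0]+s.K[0,2],p[:,1]*s.K[1,1]+s.K[1,2]]
    def crop(s,x0,y0,x1,y1,k):
        return cv2.resize(s.img[y0:y1,x0:x1],None,fx=k,fy=k,interpolation=cv2.INTER_CUBIC)
def deckR(yaw): # deck x horizontal heading = yaw, rising 30deg
    x=np.array([np.cos(yaw)*np.cos(np.pi/6),np.sin(yaw)*np.cos(np.pi/6),.5])
    y=np.array([-np.sin(yaw),np.cos(yaw),0]); return np.c_[x,y,np.cross(x,y)]
def deck(P,x,y,yaw): return np.atleast_2d(P)/1000@deckR(yaw).T+[x,y,.078]
E
python3 - <<'E'
from h import *
t=Cam('top'); s=Cam('side'); t.save('t0.npz'); s.save('s0.npz')
a=t.crop(150,200,275,320,4); b=s.crop(230,130,360,240,3); c=t.crop(350,205,430,305,3);d=s.crop(260,295,390,365,2)
can=np.zeros((600,800,3),np.uint8)
can[:480,:500]=a; can[:300,510:750]=c; 
can[310:310+290,500:800]=cv2.resize(s.img[130:240,240:354],(300,290),interpolation=cv2.INTER_CUBIC)
cv2.imwrite('pics/crop1.png',can)
e=t.at_z([[376,220],[386,292]],.06); print(e, np.linalg.norm(e[0]-e[1]))
print(t.at_z([[402,330],[512,334]],.02))
E
```

```text
[[ 0.61820959 -0.2110532   0.06      ]
 [ 0.42696443 -0.2354713   0.06      ]] 0.19279770528650944
[[ 0.33144299 -0.28181566  0.02      ]
 [ 0.32671557 -0.56819714  0.02      ]]
```

View pics/crop1.png

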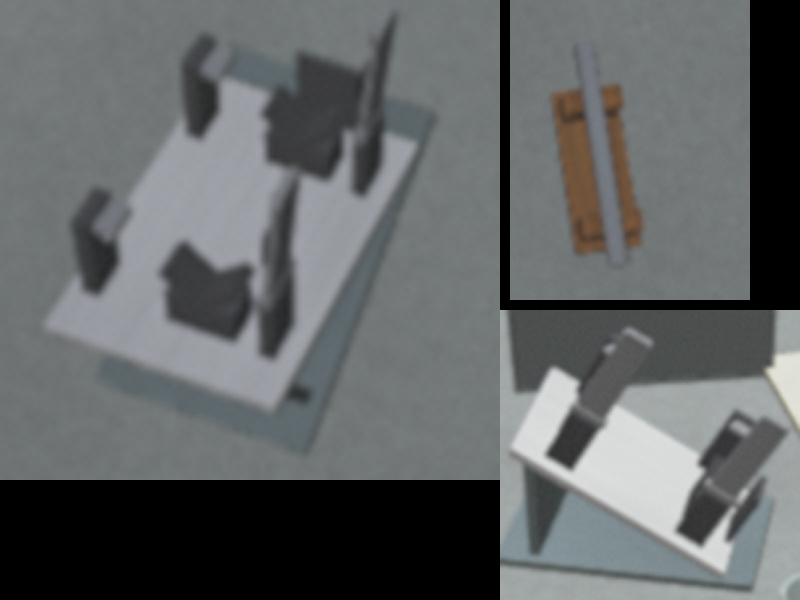

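The crop confirms the bar in the rest is the smaller, 200 mm one, with ends at crop (585,45) and (618,262). The cradle's deck corners show clearly in both views, so I'll fit the deck pose from them.

Run:
```python
from h import *
from scipy.optimize import least_squares
t=Cam.load('t0.npz'); s=Cam.load('s0.npz')
f=lambda p,k,o,c:(np.array(p,float)-c+.5)/k-.5+o
P=np.array([[115,-90,0],[115,65,0],[-115,65,0],[-115,-90,0]])
ut=f([[45,325],[275,410],[418,140],[222,75]],4,[150,200],[0,0])
us=f([[552,368],[512,450],[726,570]],2.634,[240,130],[500,310])
g=lambda q:np.r_[(t.proj(deck(P,*q))-ut).ravel(),(s.proj(deck(P[:3],*q))-us).ravel()]
r=least_squares(g,[.5,.15,np.radians(150)]); print(r.x,np.degrees(r.x[2]),r.fun.round(1))
e=t.at_z(f([[585,45],[618,262]],3,[350,205],[510,0]),.06); print(e,e.mean(0),np.linalg.norm(e[0]-e[1]),np.degrees(np.arctan2(*(e[0]-e[1])[[1,0]])))
print([t.at_z([p],z)[0].round(3) for p,z in(((300,211),.04),((296,281),.06),((241,163),.09),((352,163),.1))])
o=monitor.get_obs(); print(R.from_quat(o['tool_rot']).as_matrix().round(3))
```

```text
[0.50479056 0.20908789 2.82780125] 162.0210769327801 [-0.1  0.   1.1 -0.5  1.1  0.8 -1.9 -0.6  0.2 -0.8 -0.6 -1.1  0.1  1.1]
[[ 0.61907298 -0.20750787  0.06      ]
 [ 0.42694911 -0.23461172  0.06      ]] [ 0.52301104 -0.2210598   0.06      ] 0.1940262820274486 8.030004072028806
[array([ 0.645, -0.006,  0.04 ]), array([ 0.451, -0.002,  0.06 ]), array([0.763, 0.153, 0.09 ]), array([ 0.763, -0.144,  0.1  ])]
[[ 0.955  0.295 -0.   ]
 [ 0.295 -0.955  0.001]
 [ 0.    -0.001 -1.   ]]
```

>>> move_arm(
  moves=[
    [[0.04,0.026,0.03,0,100],[0.08,0.052,0.03,0,100],[0.125,0.08,0.03,0,100],[0.17,0.11,0.03,0,100],[0.21,0.14,0.03,0,100]],
  ],
)

```text
clock: 0.82
eef_pos: [0.359, -0.3365, 0.2611]
tool_rot: [0.989, 0.149, -0.0, -0.0]
ft_force: [-0.2, -0.8, 0.1]
grip_width: 0.0856
grasp_force: 0.0
```

Run:
```python
from h import *
o=monitor.get_obs(); print(o['clock'],o['eef_pos'],np.degrees(o['joint_pos']).round(1))
```

```text
0.825 [ 0.35900419 -0.33653877  0.26113546] [-43.1  12.3   2.8  80.5  -0.  119.7]
```

>>> move_arm(
  moves=[
    [[0.04,0.025,0,10.6,100],[0.08,0.05,0,21.2,100],[0.12,0.075,0,31.8,100],[0.15,0.1,0,42.4,100],[0.189,0.119,0,53,100]],
  ],
)

```text
clock: 1.45
eef_pos: [0.5474, -0.2175, 0.2612]
tool_rot: [0.816, 0.578, -0.0, -0.0]
ft_force: [1.0, -0.8, -0.1]
grip_width: 0.0856
grasp_force: 0.0
```

>>> move_arm(
  moves=[
    [[0,0,0,10.6,100],[0,0,0,21.2,100],[0,0,0,31.8,100],[0,0,0,42.4,100],[0,0,0,53,100]],
  ],
)

```text
clock: 2.08
eef_pos: [0.5465, -0.2186, 0.2609]
tool_rot: [0.473, 0.881, -0.0, -0.0]
ft_force: [0.3, -0.5, -0.7]
grip_width: 0.0854
grasp_force: 0.0
```

>>> move_arm(
  moves=[
    [[0,0,-0.02,10.6,100],[0,0,-0.04,21.2,100],[0,0,-0.06,31.8,100],[0,0,-0.08,42.4,100],[0,0,-0.08,53,100]],
  ],
)

```text
clock: 2.7
eef_pos: [0.5451, -0.2181, 0.1787]
tool_rot: [0.03, 1.0, 0.001, -0.002]
ft_force: [0.3, -0.6, -0.4]
grip_width: 0.085
grasp_force: 0.0
```

>>> move_arm(
  moves=[
    [[0,0,0,10.6,100],[0,0,0,11,100],[0,0,0,11,100]],
  ],
)

```text
clock: 3.08
eef_pos: [0.5466, -0.2187, 0.1812]
tool_rot: [-0.061, 0.998, 0.0, -0.0]
ft_force: [0.2, 0.8, -0.6]
grip_width: 0.0855
grasp_force: 0.0
```

Run:
```python
from h import *
o=monitor.get_obs(); print(o['clock'],o['eef_pos'],np.degrees(o['joint_pos']).round(1),R.from_quat(o['tool_rot']).as_matrix().round(3))
w=Cam('wrist'); w.save('w1.npz'); cv2.imwrite('pics/w1.png',w.img); print(w.K,w.eye)
a=np.radians(8);d=np.array([np.cos(a),np.sin(a),0]);c=np.array([.523,-.221,.055])
print(w.proj([c-d*.1,c+d*.1,c]))
```

```text
3.075 [ 0.54659993 -0.21867319  0.18117136] [-21.8  25.3   9.2  73.9  -0.  -28.8] [[-0.992 -0.122 -0.   ]
 [-0.122  0.992  0.   ]
 [ 0.     0.    -1.   ]]
[[371.64829954   0.         322.39540645]
 [  0.         371.64829954 240.90017999]
 [  0.           0.           1.        ]] [ 0.4667107  -0.23042046  0.32544113]
[[323.60788083  63.88968885]
 [327.80357805 317.92260475]
 [326.01872278 199.67060407]]
```

View pics/w1.png

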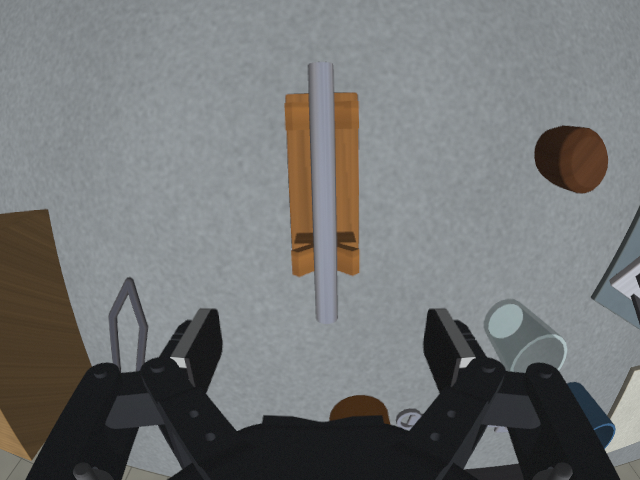

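The wrist view shows the bar straight below the camera, with its axis from (320.5,64) to (327.5,320). The fingers are on either side at x≈200 and x≈445. I'll refine the bar pose from this.

Run:
```python
from h import *
w=Cam.load('w1.npz')
e=w.at_z([[320.5,65],[327.5,320]],.055); d=e[1]-e[0];print(e,e.mean(0),np.linalg.norm(d),np.degrees(np.arctan2(d[1],d[0])))
```

```text
[[ 0.42506104 -0.23700533  0.055     ]
 [ 0.62406847 -0.20707692  0.055     ]] [ 0.52456476 -0.22204113  0.055     ] 0.20124529519999856 8.552529236015129
```

>>> move_arm(
  moves=[
    [[0.003,0,-0.05,1.5,100],[0.003,0,-0.1,1.5,100],[0.003,0,-0.13,1.5,100],[0.003,0,-0.146,1.5,100],[0.003,0,-0.146,1.5,100]],
  ],
)

```text
clock: 3.75
eef_pos: [0.5491, -0.2185, 0.0345]
tool_rot: [-0.075, 0.997, 0.0, -0.001]
ft_force: [-0.5, 0.4, 0.6]
grip_width: 0.0853
grasp_force: 0.0
```

>>> move_arm(
  moves=[
    [[0,0,0,0,0],[0,0,0,0,0],[0,0,0,0,0],[0,0,0,0,0],[0,0,0,0,0]],
  ],
)

```text
clock: 4.38
eef_pos: [0.5495, -0.2168, 0.0362]
tool_rot: [-0.076, 0.997, 0.002, 0.0]
ft_force: [-2.5, 5.2, 6.1]
grip_width: 0.0161
grasp_force: 59.8
```

>>> move_arm(
  moves=[
    [[0,0,0,0,0],[0,0,0.01,0,0],[0,0,0.03,0,0],[0,0,0.07,0,0],[0,0,0.11,0,0]],
  ],
)

```text
clock: 5.0
eef_pos: [0.5492, -0.2188, 0.1457]
tool_rot: [-0.076, 0.997, 0.0, -0.001]
ft_force: [1.0, 0.3, -4.6]
grip_width: 0.016
grasp_force: 58.7
```

Run:
```python
from h import *
q=(.5048,.2091,2.8278); print(deck([[-21,0,45],[0,0,45],[70,0,45]],*q))
```

```text
[[0.5434998  0.19654136 0.10647114]
 [0.52620132 0.20215496 0.11697114]
 [0.46853972 0.22086698 0.15197114]]
```

>>> move_arm(
  moves=[
    [[0,0,0.05,0,0],[0,0.03,0.1,-3,0],[0,0.08,0.15,-8,0],[0,0.13,0.155,-13,0],[0,0.18,0.155,-18,0]],
  ],
)

```text
clock: 5.62
eef_pos: [0.5503, -0.0375, 0.302]
tool_rot: [0.083, 0.997, -0.0, 0.002]
ft_force: [0.1, 0.7, -4.6]
grip_width: 0.0164
grasp_force: 59.1
```

>>> move_arm(
  moves=[
    [[0,0.05,0,-3,0],[0,0.1,0,-6,0],[0,0.15,0,-8.5,0],[0,0.19,0,-8.5,0],[0,0.22,0,-8.5,0]],
  ],
)

```text
clock: 6.25
eef_pos: [0.5494, 0.1829, 0.2998]
tool_rot: [0.154, 0.988, -0.0, -0.0]
ft_force: [0.6, 0.3, -4.8]
grip_width: 0.0163
grasp_force: 59.0
```

Run:
```python
from h import *
o=monitor.get_obs(); print(o['clock'],o['eef_pos'],np.degrees(o['joint_pos']).round(1),R.from_quat(o['tool_rot']).as_matrix().round(3))
w=Cam('wrist'); w.save('w2.npz'); cv2.imwrite('pics/w2.png',w.img)
```

```text
6.25 [0.549434   0.18291265 0.29983546] [18.4 22.4 22.4 90.  -0.  36.2] [[-0.952  0.305 -0.   ]
 [ 0.305  0.952 -0.001]
 [ 0.    -0.001 -1.   ]]
```

View pics/w2.png

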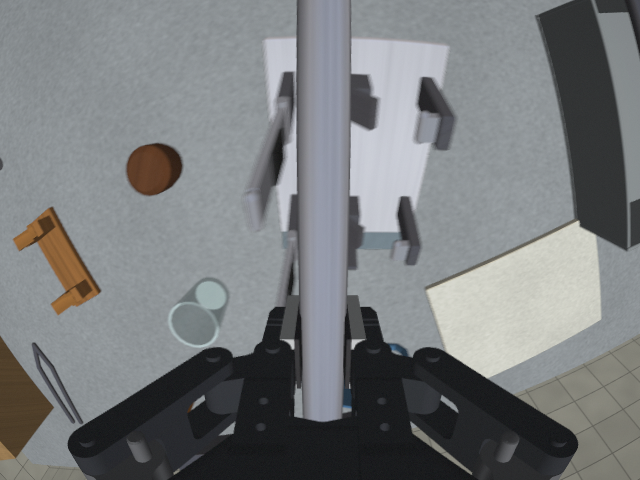

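This view has the bar held at centre over the cradle. Deck corners are at about (448,45), (264,39) and (399,233), the posts on the right and the straps on the left. I'll fit to it and check with an overlay.

```bash
cat > fit.py <<'E'
from h import *
from scipy.optimize import least_squares
def strap(x,th):
    c,s=np.cos(th),np.sin(th); return [[x+dx,45-101*c+n*s,61+101*s+n*c] for dx in(-14,14) for n in(-3,3)]
def box(x0,x1,y0,y1,z0,z1): return [[x,y,z] for z in(z0,z1) for x,y in((x0,y0),(x1,y0),(x1,y1),(x0,y1))]
if __name__=='__main__':
    w=Cam.load('w2.npz')
    P=[[115,-90,0],[115,65,0],[-115,-90,0]]; U=np.array([[448,45],[264,39],[399,233]])
    g=lambda q:(w.proj(deck(P,*q))-U).ravel()
    r=least_squares(g,[.5048,.2091,2.8278]); print(r.x,np.degrees(r.x[2]),r.fun.round(1))
    k=2.5; im=w.crop(235,30,470,270,k)
    def px(P): return ((w.proj(deck(P,*r.x))-[235,30]+.5)*k-.5).round().astype(int)
    for x in(70,-70):
        for b in(box(x-15,x+15,-80,-68,0,74),):
            p=px(b); cv2.polylines(im,[p[:4]],1,(0,255,0),1); cv2.polylines(im,[p[4:]],1,(0,255,255),1)
        for p in px(strap(x,1.65)): cv2.circle(im,p.tolist(),2,(0,0,255),-1)
        cv2.polylines(im,[px([[x-13,-20,53],[x-13,0,33],[x-13,20,53]])],0,(255,0,255),1)
    cv2.polylines(im,[px([[-115,-90,0],[115,-90,0],[115,65,0],[-115,65,0]])],1,(255,0,0),1)
    cv2.imwrite('pics/fit.png',im)
E
python3 fit.py
```

```text
[0.50201887 0.2074542  2.789359  ] 159.81849797229435 [-0.5  3.2 -2.5 -3.4  3.6  0.5]
```

View pics/fit.png

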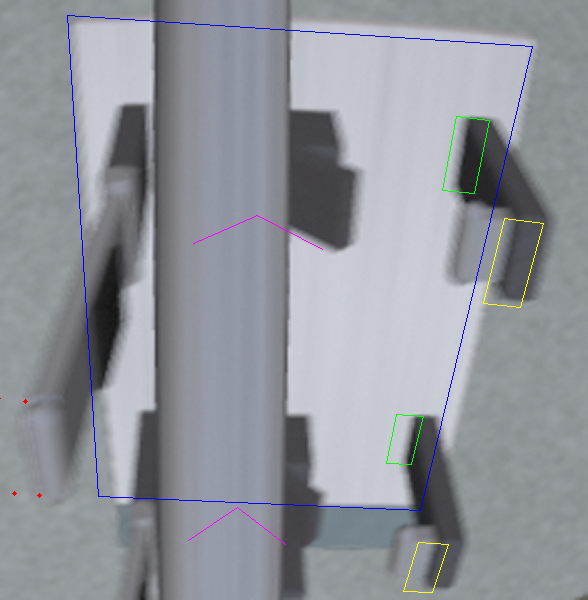

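The overlay shows my bottom-right corner pick was off. I'll refit using the post corners, which are crisp: tops at crop (550,222), (537,298), (462,540), (450,588), and bases at (468,118), (492,118), (415,417), (437,417).

Run:
```python
from fit import *
w=Cam.load('w2.npz'); k=2.5; o=[235,30]
P=[[115,-90,0],[115,65,0],[-115,65,0],[85,-80,74],[55,-80,74],[55,-68,74],[85,-68,0],[85,-80,0],[-55,-80,74],[-85,-80,74],[-55,-68,0],[-55,-80,0]]
U=(np.array([[535,42],[70,23],[118,503],[550,222],[537,298],[500,297],[466,118],[492,118],[462,540],[450,588],[413,417],[437,417]])+.5)/k-.5+o
g=lambda q:(w.proj(deck(P,*q))-U).ravel()
r=least_squares(g,[.5048,.2091,2.8278],loss='soft_l1'); print(r.x,np.degrees(r.x[2])); print(g(r.x).reshape(-1,2).round(1).tolist())
# allow z/camera offset
def g2(q): return (w.proj(deck(P,*q[:3])+[0,0,q[3]])-U).ravel()
r2=least_squares(g2,[*r.x,0],loss='soft_l1'); print(r2.x,np.degrees(r2.x[2])); print(g2(r2.x).reshape(-1,2).round(1).tolist())
t=Cam.load('t0.npz'); s=Cam.load('s0.npz')
q=r.x; im=np.zeros((600,800,3),np.uint8)
for c,(x0,y0,x1,y1),kk,ox in((t,(160,190,270,315),3.6,0),(w,(235,30,470,270),1.6,405)):
    a=c.crop(x0,y0,x1,y1,kk); px=lambda P:((c.proj(deck(P,*q))-[x0,y0]+.5)*kk-.5).round().astype(int)
    for x in(70,-70):
        p=px(box(x-15,x+15,-80,-68,0,74)); cv2.polylines(a,[p[:4]],1,(0,255,0),1); cv2.polylines(a,[p[4:]],1,(0,255,255),1)
        for p in px(strap(x,1.65)): cv2.circle(a,p.tolist(),1,(0,0,255),-1)
        cv2.polylines(a,[px([[x+13,-20,53],[x+13,0,33],[x+13,20,53]])],0,(255,0,255),1)
    cv2.polylines(a,[px([[-115,-90,0],[115,-90,0],[115,65,0],[-115,65,0]])],1,(255,0,0),1)
    a=a[:600,:395]; im[:a.shape[0],ox:ox+a.shape[1]]=a
cv2.imwrite('pics/fit2.png',im)
o=monitor.get_obs(); print(o['eef_pos'])
```

```text
[0.50475244 0.21144868 2.82145791] 161.65763026600757
[[0.5, 0.2], [0.5, 0.4], [-1.3, 0.2], [1.9, -1.0], [-1.3, 2.3], [-1.3, 1.8], [-1.4, -1.5], [1.3, -0.3], [1.8, 0.3], [0.6, 0.4], [-1.1, -1.8], [-0.0, -1.5]]
[ 5.04813349e-01  2.11548369e-01  2.82156494e+00 -6.06499559e-04] 161.66376243372613
[[0.3, 0.3], [0.7, 0.6], [-1.1, 0.1], [1.8, -1.0], [-1.4, 2.3], [-1.4, 1.8], [-1.5, -1.4], [1.2, -0.2], [1.8, 0.1], [0.5, 0.2], [-1.1, -1.9], [-0.0, -1.6]]
[0.54923057 0.18665774 0.29952219]
```

View pics/fit2.png

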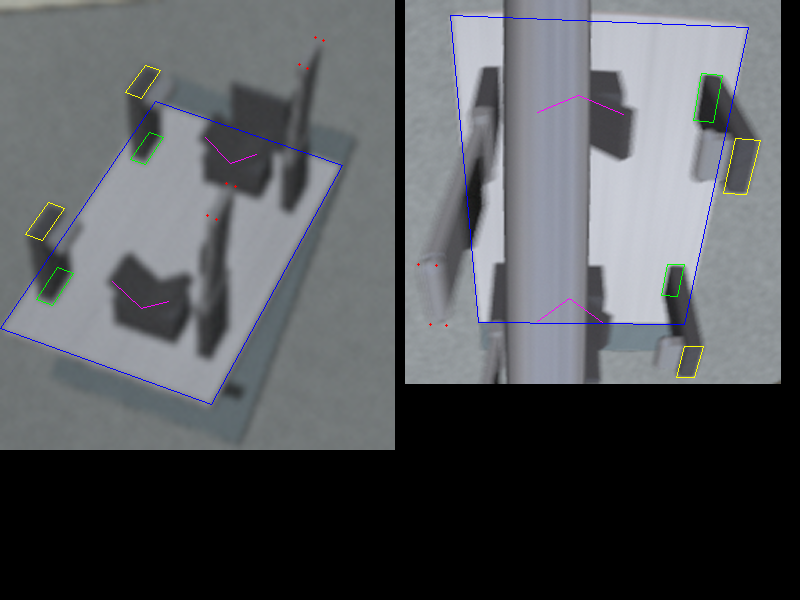

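Run:
```python
from fit import *
w=Cam.load('w2.npz'); k=2.5; o=[235,30]
P=[[115,-90,0],[115,65,0],[-115,65,0],[85,-80,74],[55,-80,74],[55,-68,74],[85,-68,0],[85,-80,0],[-55,-80,74],[-85,-80,74],[-55,-68,0],[-55,-80,0]]
U=(np.array([[535,42],[70,23],[118,503],[550,222],[537,298],[500,297],[466,118],[492,118],[462,540],[450,588],[413,417],[437,417]])+.5)/k-.5+o
b=monitor.get_obs(); v=Cam('wrist'); v.save('w3.npz'); print(b['eef_pos'],b['joint_vel'].round(3),R.from_quat(b['tool_rot']).as_matrix()[:,1].round(4))
G=lambda c:cv2.cvtColor(c.img,cv2.COLOR_BGR2GRAY)
n,st,er=cv2.calcOpticalFlowPyrLK(G(w),G(v),U.astype(np.float32)[:,None],None,winSize=(15,15)); n=n[:,0]
print((n-U).round(1).tolist(),st.ravel())
r=least_squares(lambda q:(v.proj(deck(P,*q))-n).ravel(),[.5048,.2091,2.8278],loss='soft_l1'); print(r.x,np.degrees(r.x[2])); print((v.proj(deck(P,*r.x))-n).round(1).tolist())
```

```text
[0.54923057 0.18665774 0.29952219] [-0.044 -0.014 -0.027  0.001 -0.024 -0.075] [0.3019 0.9533 0.0028]
[[-6.5, 2.0], [-6.6, 2.5], [-6.3, 2.1], [-7.0, 2.3], [-7.1, 2.8], [-7.0, 3.0], [-7.0, 2.2], [-5.9, 2.3], [-6.0, 2.1], [-6.1, 2.6], [-6.1, 2.2], [-5.4, 2.2]] [1 1 1 1 1 1 1 1 1 1 1 1]
[0.50464968 0.20945403 2.82152267] 161.66134105535318
[[0.7, 0.3], [0.3, 0.5], [-0.5, 0.0], [1.6, -0.7], [-1.4, 2.1], [-1.7, 1.5], [-0.8, -1.4], [0.9, -0.5], [1.5, 0.6], [0.5, 0.1], [-0.7, -1.8], [-0.3, -1.5]]
```

>>> move_arm(
  moves=[
    [[-0.0054,0.011,0,-0.7,0],[-0.0054,0.011,-0.03,-0.7,0],[-0.0054,0.011,-0.07,-0.7,0],[-0.0054,0.011,-0.11,-0.7,0],[-0.0054,0.011,-0.14,-0.7,0]],
  ],
)

```text
clock: 6.98
eef_pos: [0.5436, 0.1912, 0.1587]
tool_rot: [0.162, 0.987, -0.001, -0.001]
ft_force: [-0.9, 0.4, -4.1]
grip_width: 0.0162
grasp_force: 59.2
```

>>> move_arm(
  moves=[
    [[0,0,0,0,0],[0,0,0,0,0]],
  ],
)

```text
clock: 7.22
eef_pos: [0.5448, 0.1922, 0.1617]
tool_rot: [0.162, 0.987, 0.001, 0.001]
ft_force: [0.9, -1.1, -3.5]
grip_width: 0.0161
grasp_force: 59.0
```

>>> move_arm(
  moves=[
    [[-0.001,0.0055,0,0.3,0],[-0.001,0.0055,-0.01,0.3,0],[-0.001,0.0055,-0.02,0.3,0],[-0.001,0.0055,-0.025,0.3,0],[-0.001,0.0055,-0.03,0.3,0]],
  ],
)

```text
clock: 7.85
eef_pos: [0.5432, 0.1984, 0.1307]
tool_rot: [0.158, 0.987, 0.001, -0.0]
ft_force: [0.2, 0.3, 1.3]
grip_width: 0.0161
grasp_force: 60.2
```

>>> move_arm(
  moves=[
    [[0,0,-0.005,0,0],[0,0,-0.01,0,0],[0,0,-0.015,0,0]],
  ],
)

```text
clock: 8.22
eef_pos: [0.5426, 0.1983, 0.115]
tool_rot: [0.158, 0.987, 0.0, -0.001]
ft_force: [-1.1, 2.6, 3.9]
grip_width: 0.0157
grasp_force: 61.1
```

>>> move_arm(
  moves=[
    [[0,0,-0.006,0,0],[0,0,-0.012,0,0],[0,0,-0.018,0,0],[0,0,-0.023,0,0],[0,0,-0.023,0,0]],
  ],
)

```text
clock: 8.85
eef_pos: [0.5437, 0.1977, 0.0919]
tool_rot: [0.158, 0.987, -0.0, 0.0]
ft_force: [0.6, 2.0, 0.7]
grip_width: 0.0163
grasp_force: 62.3
```

Run:
```python
from h import *
o=monitor.get_obs(); print(o['clock'],o['eef_pos'],o['ft_force'],o['ft_torque'])
w=Cam('wrist'); w.save('w4.npz'); s=Cam('side'); s.save('s4.npz')
im=np.zeros((400,800,3),np.uint8); im[:300,:400]=cv2.resize(w.img,(400,300)); im[:390,402:792]=s.crop(230,110,360,240,3)
cv2.imwrite('pics/c4.png',im)
```

```text
8.85 [0.54373533 0.19772178 0.09187746] [0.63704661 1.98895672 0.71055239] [ 0.56424185  0.2727592  -0.17667444]
```

View pics/c4.png

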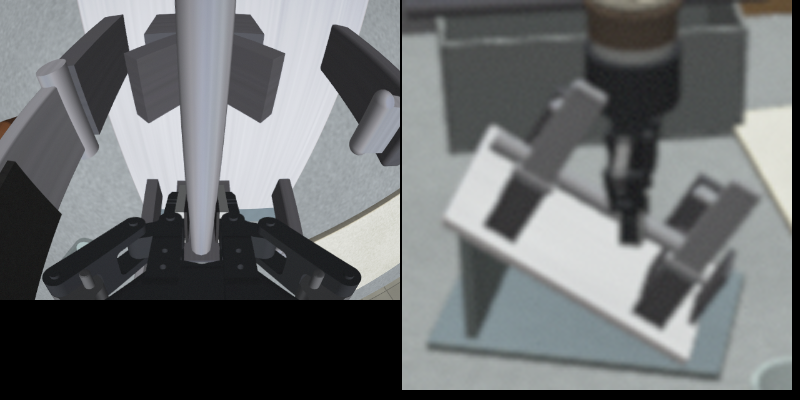

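The bar is now tilted parallel to the deck and sits in the upper V, at wrist crop (205,60). Next I'll lower it the last few millimetres.

>>> move_arm(
  moves=[
    [[0,-0.001,-0.002,0,0],[0,-0.001,-0.004,0,0],[0,-0.001,-0.004,0,0]],
  ],
)

```text
clock: 9.32
eef_pos: [0.5444, 0.1976, 0.0897]
tool_rot: [0.158, 0.987, 0.001, 0.001]
ft_force: [0.4, 4.8, 5.3]
grip_width: 0.0163
grasp_force: 63.1
```

>>> move_arm(
  moves=[
    [[0,0,-0.0015,0,0],[0,0,-0.0015,0,0]],
  ],
)

```text
clock: 9.57
eef_pos: [0.5449, 0.1978, 0.0891]
tool_rot: [0.158, 0.987, 0.002, 0.002]
ft_force: [-0.8, 3.7, 9.5]
grip_width: 0.0164
grasp_force: 63.4
```

>>> move_arm(
  moves=[
    [[0,0,0.0,0,20],[0,0,0.0,0,30],[0,0,0.0,0,40],[0,0,0,0,40],[0,0,0,0,40]],
  ],
)

```text
clock: 10.2
eef_pos: [0.543, 0.1965, 0.0864]
tool_rot: [0.158, 0.987, -0.0, -0.0]
ft_force: [0.3, 0.6, -0.2]
grip_width: 0.034
grasp_force: 0.0
```

>>> move_arm(
  moves=[
    [[0.0,0,0.02,0,40],[0.0,0,0.05,0,40],[0.0,0,0.1,0,40],[0.0,0,0.15,0,20],[0.0,0,0.2,0,0]],
  ],
)

```text
clock: 10.82
eef_pos: [0.5431, 0.1965, 0.2882]
tool_rot: [0.158, 0.987, -0.0, -0.0]
ft_force: [1.7, 1.1, -0.1]
grip_width: 0.0006
grasp_force: 0.0
```

Run:
```python
from h import *
o=monitor.get_obs(); print(o['clock'],o['eef_pos'],o['ft_force'],np.degrees(o['joint_pos']).round(0))
w=Cam('wrist'); w.save('w5.npz'); s=Cam('side'); s.save('s5.npz')
im=np.zeros((400,800,3),np.uint8); im[:390,:400]=cv2.resize(w.img[0:312,160:480],(400,390)); im[:390,402:792]=s.crop(230,110,360,240,3)
cv2.imwrite('pics/c5.png',im)
```

```text
10.825 [0.54306667 0.19653459 0.28823632] [ 1.68748608  1.14714663 -0.11277768] [20. 22. 20. 88. -0. 38.]
```

View pics/c5.png

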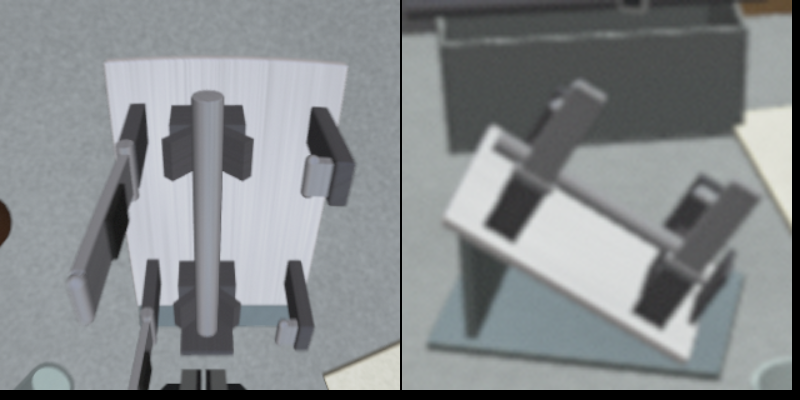

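The bar is seated in both saddles, with its lower end by the stop, and it's free of the gripper. Next I'll compute waypoints for pressing the straps.

Run:
```python
from h import *
q=(.50465,.2094,np.radians(161.66))
p0=deck([[62,92,140]],*q)[0]
for x in(62,-78):
    pts=[[x,92,180],[x,92,140]]
    for th in(90,75,60,45,30,20,10,5,0,-4):
        t=np.radians(th);c,s=np.cos(t),np.sin(t); pts.append([x,45-88*c+3*s+14.5,61+88*s+3*c+5.5])
    pts.append([x,pts[-1][1],160])
    print(deck(pts,*q).round(4)); print((deck(pts,*q)-deck(pts[2:3],*q)).round(4))
```

```text
[[0.5102 0.1106 0.2649]
 [0.4912 0.1169 0.2302]
 [0.5073 0.1427 0.2428]
 [0.5135 0.1647 0.2409]
 [0.5164 0.1864 0.2339]
 [0.516  0.2063 0.2223]
 [0.5121 0.2229 0.2069]
 [0.5078 0.2317 0.1951]
 [0.5023 0.2383 0.1824]
 [0.4991 0.2406 0.1758]
 [0.4956 0.2424 0.1692]
 [0.4927 0.2434 0.1639]
 [0.5386 0.2282 0.2476]]
[[ 0.0028 -0.032   0.0221]
 [-0.0162 -0.0257 -0.0126]
 [ 0.      0.      0.    ]
 [ 0.0061  0.0221 -0.0019]
 [ 0.0091  0.0438 -0.0089]
 [ 0.0086  0.0636 -0.0205]
 [ 0.0048  0.0803 -0.0359]
 [ 0.0005  0.089  -0.0477]
 [-0.0051  0.0956 -0.0604]
 [-0.0083  0.098  -0.067 ]
 [-0.0117  0.0998 -0.0736]
 [-0.0146  0.1007 -0.0789]
 [ 0.0312  0.0855  0.0048]]
[[0.6252 0.0725 0.1949]
 [0.6063 0.0788 0.1602]
 [0.6224 0.1045 0.1728]
 [0.6286 0.1266 0.1709]
 [0.6315 0.1483 0.1639]
 [0.6311 0.1681 0.1523]
 [0.6272 0.1848 0.1369]
 [0.6229 0.1935 0.1251]
 [0.6174 0.2001 0.1124]
 [0.6142 0.2025 0.1058]
 [0.6107 0.2043 0.0992]
 [0.6078 0.2052 0.0939]
 [0.6537 0.19   0.1776]]
[[ 0.0028 -0.032   0.0221]
 [-0.0162 -0.0257 -0.0126]
 [ 0.      0.      0.    ]
 [ 0.0061  0.0221 -0.0019]
 [ 0.0091  0.0438 -0.0089]
 [ 0.0086  0.0636 -0.0205]
 [ 0.0048  0.0803 -0.0359]
 [ 0.0005  0.089  -0.0477]
 [-0.0051  0.0956 -0.0604]
 [-0.0083  0.098  -0.067 ]
 [-0.0117  0.0998 -0.0736]
 [-0.0146  0.1007 -0.0789]
 [ 0.0312  0.0855  0.0048]]
```

>>> move_arm(
  moves=[
    [[-0.015,-0.04,0.01,0,0],[-0.038,-0.085,0.01,0,0],[-0.045,-0.082,-0.02,0,0],[-0.051,-0.08,-0.055,0,0],[-0.051,-0.08,-0.055,0,0]],
  ],
)

```text
clock: 11.55
eef_pos: [0.4895, 0.116, 0.2288]
tool_rot: [0.158, 0.987, -0.002, -0.003]
ft_force: [-0.6, 0.9, -0.1]
grip_width: -0.0004
grasp_force: 0.0
```

>>> move_arm(
  moves=[
    [[0.0155,0.026,0.01,0,0],[0.0216,0.048,0.008,0,0],[0.0246,0.07,0.001,0,0],[0.024,0.09,-0.0105,0,0],[0.024,0.09,-0.0105,0,0]],
  ],
)

```text
clock: 12.18
eef_pos: [0.5149, 0.2081, 0.2193]
tool_rot: [0.157, 0.988, -0.001, -0.002]
ft_force: [0.6, -1.0, 1.8]
grip_width: -0.0003
grasp_force: 0.5
```

Run:
```python
from h import *
o=monitor.get_obs(); print(o['clock'],o['eef_pos'],o['ft_force'],np.degrees(o['joint_pos']).round(0))
w=Cam('wrist'); s=Cam('side'); s.save('s6.npz')
im=np.zeros((400,800,3),np.uint8); im[:300,:400]=cv2.resize(w.img,(400,300)); im[:390,402:792]=s.crop(230,110,360,240,3)
cv2.imwrite('pics/c6.png',im)
```

```text
12.175 [0.514886   0.20810364 0.2193023 ] [ 0.58035558 -0.97285616  1.78572573] [22. 21.  8. 77.  0. 40.]
```

View pics/c6.png

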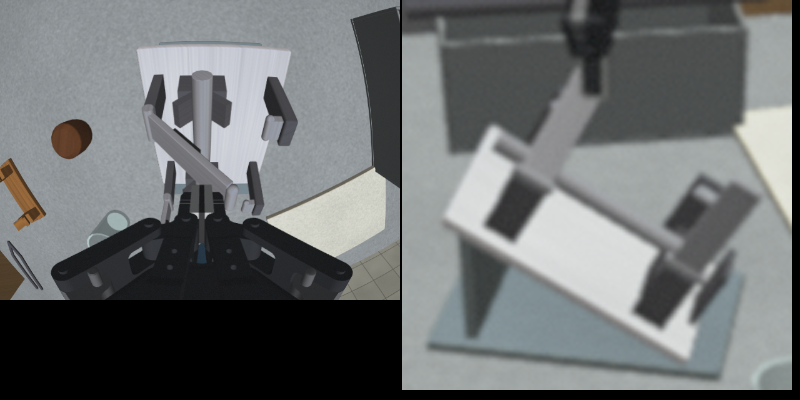

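That was the tenth picture. It shows the upper strap following the finger at about 45°, with its end at wrist crop (228,195). From here I'll go by forces and numbers.

>>> move_arm(
  moves=[
    [[-0.0038,0.0166,-0.0154,0,0],[-0.008,0.0254,-0.027,0,0],[-0.0137,0.032,-0.04,0,0],[-0.017,0.0345,-0.0465,0,0],[-0.017,0.0345,-0.0465,0,0]],
  ],
)

```text
clock: 12.9
eef_pos: [0.4991, 0.2414, 0.1747]
tool_rot: [0.158, 0.987, -0.0, 0.0]
ft_force: [1.4, -0.1, 1.3]
grip_width: -0.0002
grasp_force: 0.7
```

>>> move_arm(
  moves=[
    [[-0.0015,0.001,-0.003,0,0],[-0.0025,0.0013,-0.005,0,0],[-0.0035,0.0017,-0.0066,0,0]],
  ],
)

```text
clock: 13.28
eef_pos: [0.499, 0.242, 0.1733]
tool_rot: [0.159, 0.987, 0.001, 0.005]
ft_force: [0.3, -8.8, 26.1]
grip_width: 0.0001
grasp_force: 12.5
```

>>> move_arm(
  moves=[
    [[0.002,-0.0006,0.0035,0,0],[0,-0.008,0.004,0,0],[-0.0025,-0.0076,0,0,0],[-0.0035,-0.0073,-0.002,0,0],[-0.0035,-0.0073,-0.002,0,0]],
  ],
)

```text
clock: 13.9
eef_pos: [0.4968, 0.2354, 0.1724]
tool_rot: [0.159, 0.987, 0.002, 0.007]
ft_force: [2.9, -4.4, 26.2]
grip_width: -0.0002
grasp_force: 12.4
```

>>> move_arm(
  moves=[
    [[-0.001,0.0003,-0.002,0,0],[-0.002,0.0006,-0.0035,0,0],[-0.002,0.0006,-0.0035,0,0]],
  ],
)

```text
clock: 14.28
eef_pos: [0.4932, 0.2369, 0.166]
tool_rot: [0.159, 0.987, 0.002, 0.004]
ft_force: [3.6, -0.6, 14.8]
grip_width: -0.0
grasp_force: 7.0
```

Snapped: the tool dropped about 7 mm and the force fell. I'll retreat and do the lower strap.

>>> move_arm(
  moves=[
    [[0.008,-0.003,0.015,0,0],[0.02,-0.006,0.05,0,0],[0.03,-0.01,0.1,0,0],[0.06,-0.05,0.11,0,0],[0.09,-0.1,0.11,0,0]],
  ],
)

```text
clock: 14.9
eef_pos: [0.5804, 0.1362, 0.273]
tool_rot: [0.157, 0.988, 0.0, -0.0]
ft_force: [0.8, 0.2, -0.5]
grip_width: -0.0003
grasp_force: 0.0
```

Run:
```python
from fit import *
q=(.50465,.2094,np.radians(161.66))
o=monitor.get_obs(); print(o['clock'],o['eef_pos'],o['ft_force'])
s=Cam('side'); s.save('s7.npz'); b=Cam.load('s0.npz')
G=lambda c:cv2.cvtColor(c.img,cv2.COLOR_BGR2GRAY).astype(int)
for x in(70,-70):
    for th in(1.65,1.2,.8,.4,.2,0):
        c_,s_=np.cos(th),np.sin(th)
        P=[[x,45-r*c_+3*s_,61+r*s_+3*c_] for r in(30,50,70,90)]
        uv=s.proj(deck(P,*q)).round().astype(int); print(x,th,[(int(G(b)[v,u]),int(G(s)[v,u])) for u,v in uv])
```

```text
14.9 [0.5803996  0.13615906 0.27297841] [ 0.83840287  0.17064926 -0.48393533]
70 1.65 [(90, 163), (88, 161), (88, 128), (89, 91)]
70 1.2 [(89, 161), (89, 157), (87, 86), (82, 77)]
70 0.8 [(88, 164), (89, 157), (88, 85), (94, 78)]
70 0.4 [(88, 163), (89, 162), (88, 155), (85, 82)]
70 0.2 [(89, 164), (88, 162), (88, 157), (89, 136)]
70 0 [(89, 165), (89, 163), (87, 164), (87, 158)]
-70 1.65 [(86, 91), (89, 88), (89, 88), (88, 89)]
-70 1.2 [(87, 88), (90, 89), (90, 90), (172, 171)]
-70 0.8 [(89, 88), (89, 89), (90, 90), (168, 168)]
-70 0.4 [(89, 86), (90, 90), (114, 116), (143, 143)]
-70 0.2 [(89, 89), (90, 89), (89, 92), (140, 140)]
-70 0 [(86, 91), (90, 91), (87, 87), (63, 62)]
```

>>> move_arm(
  moves=[
    [[0.026,-0.057,-0.02,0,0],[0.026,-0.057,-0.06,0,0],[0.025,-0.057,-0.1,0,0],[0.025,-0.057,-0.114,0,0],[0.025,-0.057,-0.114,0,0]],
  ],
)

```text
clock: 15.58
eef_pos: [0.604, 0.0794, 0.1574]
tool_rot: [0.158, 0.987, -0.001, -0.002]
ft_force: [0.9, 0.3, 0.8]
grip_width: -0.0001
grasp_force: 0.0
```

>>> move_arm(
  moves=[
    [[0.0165,0.025,0.012,0,0],[0.0226,0.047,0.01,0,0],[0.0256,0.069,0.003,0,0],[0.025,0.0886,-0.0085,0,0],[0.021,0.105,-0.024,0,0]],
  ],
)

```text
clock: 16.2
eef_pos: [0.626, 0.186, 0.1337]
tool_rot: [0.158, 0.987, 0.0, 0.0]
ft_force: [1.2, -0.9, 2.0]
grip_width: -0.0001
grasp_force: 0.9
```

>>> move_arm(
  moves=[
    [[-0.004,0.005,-0.012,0,0],[-0.01,0.009,-0.0245,0,0],[-0.0155,0.0105,-0.032,0,0],[-0.0155,0.0105,-0.032,0,0]],
  ],
)

```text
clock: 16.7
eef_pos: [0.6113, 0.1944, 0.1033]
tool_rot: [0.159, 0.987, 0.0, 0.001]
ft_force: [2.1, -0.1, 2.3]
grip_width: -0.0003
grasp_force: 1.1
```

>>> move_arm(
  moves=[
    [[-0.001,0.0015,-0.003,0,0],[-0.002,0.002,-0.005,0,0],[-0.003,0.0025,-0.007,0,0],[-0.004,0.003,-0.009,0,0],[-0.004,0.003,-0.009,0,0]],
  ],
)

```text
clock: 17.32
eef_pos: [0.6115, 0.1951, 0.102]
tool_rot: [0.16, 0.987, 0.0, 0.007]
ft_force: [-1.1, -9.0, 30.3]
grip_width: -0.0001
grasp_force: 13.7
```

>>> move_arm(
  moves=[
    [[-0.001,0.0003,-0.002,0,0],[-0.002,0.0006,-0.0035,0,0],[-0.003,0.0009,-0.005,0,0],[-0.003,0.0009,-0.005,0,0]],
  ],
)

```text
clock: 17.82
eef_pos: [0.6081, 0.1969, 0.0953]
tool_rot: [0.16, 0.987, 0.0, 0.006]
ft_force: [1.1, -5.9, 22.4]
grip_width: -0.0002
grasp_force: 10.5
```

Snapped as well. I'll retreat clear and check both straps.

>>> move_arm(
  moves=[
    [[0.008,-0.003,0.015,0,0],[0.015,-0.006,0.05,0,0],[0.015,-0.01,0.1,0,0],[-0.03,-0.06,0.15,0,0],[-0.09,-0.1,0.18,0,0]],
  ],
)

```text
clock: 18.45
eef_pos: [0.5392, 0.1168, 0.2536]
tool_rot: [0.159, 0.987, -0.0, -0.0]
ft_force: [0.5, -0.3, 1.4]
grip_width: -0.0003
grasp_force: 0.0
```

>>> move_arm(
  moves=[
    [[-0.04,-0.04,0,0,0],[-0.08,-0.08,0,0,0],[-0.12,-0.12,0,0,0],[-0.12,-0.12,0,0,0],[-0.12,-0.12,0,0,0]],
  ],
)

```text
clock: 19.08
eef_pos: [0.4196, -0.0022, 0.253]
tool_rot: [0.159, 0.987, 0.0, -0.0]
ft_force: [0.9, -0.2, 0.4]
grip_width: 0.0002
grasp_force: 0.0
```

Run:
```python
from fit import *
q=(.50465,.2094,np.radians(161.66))
o=monitor.get_obs(); print(o['clock'],o['eef_pos'],o['ft_force'])
b=Cam.load('s0.npz'); s=Cam('side'); s.save('s8.npz'); tb=Cam.load('t0.npz'); t=Cam('top'); t.save('t8.npz')
G=lambda c:cv2.cvtColor(c.img,cv2.COLOR_BGR2GRAY).astype(int)
for n,B,S in(('side',b,s),('top',tb,t)):
  for x in(70,-70):
    for th in(1.65,.2,0):
        c_,s_=np.cos(th),np.sin(th)
        P=[[x,45-r*c_+3*s_,61+r*s_+3*c_] for r in(30,50,70,90)]
        uv=S.proj(deck(P,*q)).round().astype(int); print(n,x,th,[(int(G(B)[v,u]),int(G(S)[v,u])) for u,v in uv])
# bystander change
for n,B,S in(('side',b,s),('top',tb,t)):
    d=(abs(G(B)-G(S))>30).astype(np.uint8); k,_,st,_=cv2.connectedComponentsWithStats(d)
    print(n,[r[:].tolist() for r in st[1:] if r[4]>15])
```

```text
19.075 [ 0.41962611 -0.0022361   0.25297598] [ 0.94064334 -0.19082319  0.36136094]
side 70 1.65 [(90, 164), (88, 163), (88, 131), (89, 90)]
side 70 0.2 [(89, 165), (88, 167), (88, 156), (89, 138)]
side 70 0 [(89, 166), (89, 166), (87, 164), (87, 161)]
side -70 1.65 [(86, 164), (89, 163), (89, 167), (88, 169)]
side -70 0.2 [(89, 165), (90, 164), (89, 158), (140, 151)]
side -70 0 [(86, 166), (90, 165), (87, 165), (63, 161)]
top 70 1.65 [(62, 125), (84, 155), (64, 153), (77, 152)]
top 70 0.2 [(161, 114), (161, 111), (159, 119), (160, 137)]
top 70 0 [(121, 115), (131, 113), (158, 113), (159, 113)]
top -70 1.65 [(76, 101), (84, 116), (89, 117), (92, 115)]
top -70 0.2 [(60, 133), (64, 111), (102, 104), (103, 98)]
top -70 0 [(62, 148), (62, 114), (95, 113), (101, 113)]
side [[10, 0, 67, 201, 3880], [54, 0, 67, 220, 5089], [222, 0, 18, 31, 377], [249, 0, 7, 9, 41], [230, 0, 46, 78, 1909], [242, 2, 5, 7, 24], [242, 11, 20, 7, 68], [236, 18, 7, 13, 44], [0, 31, 26, 117, 838], [240, 71, 34, 34, 751], [15, 73, 16, 55, 100], [0, 87, 3, 15, 33], [233, 99, 41, 15, 230], [0, 115, 9, 31, 159], [236, 114, 114, 88, 2427], [287, 137, 11, 7, 36], [246, 140, 5, 12, 32], [0, 147, 21, 9, 68], [0, 150, 18, 23, 136], [21, 157, 10, 9, 35], [0, 174, 88, 242, 9288], [28, 203, 30, 40, 609], [23, 260, 6, 4, 20], [339, 310, 12, 10, 66], [352, 312, 22, 7, 67], [298, 319, 40, 11, 152], [286, 322, 11, 8, 51], [274, 328, 12, 7, 51]]
top [[201, 205, 105, 275, 19508], [205, 220, 11, 6, 35], [375, 235, 13, 53, 210], [180, 241, 41, 26, 372], [215, 244, 10, 28, 149], [192, 261, 21, 19, 153], [224, 281, 7, 31, 149], [298, 283, 21, 135, 396], [492, 412, 84, 54, 2055], [302, 421, 5, 5, 16], [303, 427, 67, 53, 1510], [611, 427, 29, 36, 547], [551, 429, 63, 51, 1782], [572, 432, 23, 8, 111], [303, 442, 2, 24, 40], [627, 477, 13, 3, 26]]
```

Both views show each strap lying flat in its shut position with the hand well away. No bystander has moved.

```bash
python3 -c "
from workcell import job; print(job.job_done())"
```

```text
the job is handed in; nothing more can be done
None
```

The mandrel lies in both V saddles with its lower end down by the end stop, both straps snapped shut and stayed shut, the other things were not disturbed, and the job was handed in at about 19 s.

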